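Put the mixed-up lids back on their own jars

TASK

The lids of the three stoneware jars have been mixed up, so each lies on a jar it does not fit. Swap them round until every jar wears its own lid, fully home and flat on the rim; the empty plaster bat is free to put a lid down on meanwhile. The ware is brittle: set the lids down gently without dropping them, leave the jars standing where they are, and do not disturb the flask, sanding block and brush.

Things in the scene. Friction and masses are not known exactly. Their poses are not given: they have to be found in the camera images.
- round_knob (a point): Lid of the round jar, off-white bisque stoneware, 240 g: round plate 124 mm across, 8 mm thick; under it a skirt 14 mm deep tapering from 98 to 87 mm across; on top a round knob 32 mm across, 36 mm high. Point: middle of the knob, on the axis, 18 mm above the plate's top, 40 mm above the skirt's lower edge; z up. Seated, plate flat on its jar's rim, it is 26 mm above the rim. Any yaw fits.
- square_knob (a point): Lid of the square jar, same ware, 220 g: plate 98 x 98 x 8 mm; skirt 14 mm deep tapering from 70 to 59 mm square; square knob 26 x 26 mm, 36 mm high, faces parallel to the plate's edges. Point: middle of the knob, 18 mm above the plate's top, 40 mm above the skirt's lower edge; x, y along the edges, z up. Seated, it is 26 mm above its jar's rim. Fits in any quarter turn.
- oblong_knob (a point): Lid of the oblong jar, same ware, 240 g: plate 68 (its x) x 153 (its y) x 8 mm; skirt 14 mm deep tapering from 42 x 127 to 31 x 116 mm; bar knob 18 mm thick (x), 52 mm long (y), 36 mm high. Point: middle of the knob, 18 mm above the plate's top, 40 mm above the skirt's lower edge; z up. Seated, it is 26 mm above its jar's rim. Fits either way round.
- round_mouth (a point): Round jar, off-white bisque stoneware, loose, 750 g: 152 mm across the belly, 95 mm high, round mouth 108 mm across, rim 6 mm wide. Point: centre of the mouth at rim height; z up. At the start the oblong lid lies across it, the skirt's lower edge on the rim, so the plate's underside stands 14 mm above the rim.
- square_mouth (a point): Square jar, same ware, loose, 750 g: 140 x 140 mm outside, 80 mm high, flat top with a square mouth 80 x 80 mm, sides parallel to the outside. Point: centre of the mouth at the height of the flat top (the rim); x, y along the sides, z up. At the start the round lid lies on it, its plate 14 mm proud on the skirt.
- oblong_mouth (a point): Oblong jar, same ware, loose, 750 g: 98 (its x) x 176 mm (its y) outside, 68 mm high, flat top with an oblong mouth 52 (x) x 137 mm (y). Point: centre of the mouth at the height of the flat top (the rim); z up. At the start the square lid lies on it, its plate 14 mm proud on the skirt.
- bat_top (a point): Empty plaster bat, a fixed white disc 160 mm across and 22 mm thick lying on the bench: a free, flat place to put a lid down. The point is the centre of its top face, z up.
- flask: Bystander: white steel drinking flask, 72 mm across, 228 mm high, standing on the bench; origin at the centre of its underside.
- sander_mid (a point): Bystander: cork and wood sanding block, 70 x 115 mm, 34 mm high, lying on the bench; the point is its centre.
- brush_mid (a point): Bystander: flat dust brush with wooden handle, 232 mm long (along its x), 52 mm wide, about 18 mm high, lying on the bench; the point is about its middle.

How it is judged:
By the outcome, as a careful person would: the job done as asked, in the order asked, and still so for the second after the job is handed in, with the robot touching nothing.
It also fails if it takes over 120 s, if anything falls off the work surface, if the arm or the gripper's body presses on something with over 40 N, if the wrist force passes 120 N, or if a joint passes its speed limit or range.

ROBOT

A 6-joint arm with a two-finger parallel gripper is mounted at the origin on the work surface. World frame = base frame: x ahead of the robot, y to its left, z up, the work surface at z = 0. Lengths are in m, angles in degrees, forces in N, time in s.
With the tool pointing down it reaches from about 0.35 to 0.875 m from the base axis. Payload 4.2 kg.
Tool frame: the origin (TCP) lies at the very end of the fingers, on their centre line; the grasp point (between the pads) lies 19 mm behind it (r.grip_point_offset is the distance from the TCP to the grasp point, in m); z points along the fingers, y is the line along which they close (so a half turn about z gives the same grasp; the last joint's range is limited). The gripper opens to 87 mm and grips with 3 to 60 N. Pads are 19 mm wide; open, the fingers measure 117 mm over their backs; the gripper's body (75 mm by 190 mm) begins 51 mm behind the grasp point.
Start: joints at [81.165, 22.042, 0.453, 0, -68.411, -14.817], TCP at [0.251, 0.572, 0.223] pointing down, gripper open.
Joint ranges: [-179.83, 179.83], [-69.29, 118.12], [-61.27, 80.66], [-181.25, 117.63], [-171.15, -9.14], [-177.46, 177.46]. Speed limits (degrees/s): [159.86, 159.86, 180, 180, 180, 180].

INTERFACE

Orientations are given as a 3x3 rotation matrix whose columns are the frame's x, y, z axes.
In Python, from station import r gives the robot as it stands.
- The arm moves only by the tool move_arm, never from a script. Its argument "series" is a list of rows, each a list of 3 entries, a list of its own where there are three numbers: the turn, a rotation vector about the tool's x, y, z as a fraction of full scale, then the shift along the tool's x, y, z as a fraction of full scale, then the opening, from 0 (shut) to 1 (fully open). A call has 1 to 12 rows; each row shifts and turns the commanded pose from where the row before left it, along the tool's axes as they then stand; what a row does not reach is not made up. Full scale, the value 1, is 0.5 m for a shift and 0.1 rad for a turn. A row lasts 1/10 s, in which the tool goes at most 50 mm and 8.59 degrees, less where a joint would pass 70% of its speed; a pose out of reach is approached as far as the arm can. A call with a number of a shift or a turn outside -1 to 1 is refused whole. A call with a gripper value outside its range is refused whole. The fingers move at their own pace and stop on an object; the grip force is fixed at half the most. Time passes only in rows, so rows that do not move let the fingers close. It gives the time, the measured TCP pose, the force, the opening and the grip force at its end, in the units of the state.
- r.sense(): the state, without advancing time (a new reading comes with each control period).
- r.capture(name): name is "side" or "top"; returns a dict with "img" (480x640x3 uint8, red, green, blue), "fx", "fy", "cx", "cy" (pixels), "k1" (the pictures are not rectified: a ray, as slopes to the right and down, at radius r is drawn at 1 + k1 r^2 times it, then the intrinsics apply), "origin" and "orientation" of the camera in the world. Camera axes: x right, y up, looking along -z (the intrinsics and any distortion apply to the point x, -y, -z); pixel columns grow to the right and rows downward; lengths in m; the calibration is good to about 2 mm. A picture is of the moment at which its call begins. There is no depth.
- r.finish_job(): hands the job in; it is judged then, once.
Trained networks look in the newest picture that a camera, given by its name, has taken for a name from the list of things; names that differ only in an ending like _2 or _b are one class to them, and where a whole thing is asked for, a point or a joint stands for the part that bears it (a point fixed in the world has none). Each returns a list of dicts, best first, with "score" (0 to 1); they miss things now and then, are a little off and sometimes report something else, mostly with a low value. They report only what shows in the picture. A call takes as long as a camera call.
- r.cut_out(target, camera): "pixels" (480x640 bool, what is visible of it) and "centre" ([column, row] in pixels, amid what is visible of it).
- r.pinpoint(target, camera): "centre" ([column, row] in pixels: a listed point, or the origin of a listed thing).
The state is a dict: "time_s": time; "joints": joint angles; "joint_velocities": joint speeds; "effort": joint torques, N m; "tcp_pos": TCP position; "ee_rot": TCP orientation; "wrist_force": force on the tool from outside, world axes, zero at the start; "moment": the same for the moment, N m; "gripper_width": opening from 0.0 (shut) to 1.0 (fully open); "gripper_force": force on a finger pad.
Only numpy, scipy, OpenCV 4.12 (cv2) and the standard library are available. Lean on these libraries where they do the work, as an engineer would, in place of code of your own. Each camera call takes 0.05 s, during which the arm holds its last target. There are 200 camera calls.

## Working session

There is one attempt and no reset: what is moved stays moved. The work goes in short steps, Python scripts to look and compute and a tool call to move; the robot and the scene stay as the last step left them, time stands still between calls to the robot, and variables do not carry over. Pictures are saved under pics/ and viewed, at most 14 in all, crops included, and the job is handed in when it is done.

Besides the shell and the picture viewer there is one more tool, called after ">>>" as a command line: name --argument value ..., lists and objects as JSON in quotes. move_arm: Moves the arm, as the interface text tells. Its arguments: {"type":"object","properties":{"series":{"type":"array"}},"required":["series"]}

```bash
ls; mkdir -p pics
python3 - <<'E'
from station import r
import cv2
for n in ("top","side"):
    c=r.capture(n); cv2.imwrite(f"pics/{n}0.png",c["img"][:,:,::-1])
    print(n,{k:v for k,v in c.items() if k!="img"})
    for t in "round_knob square_knob oblong_knob round_mouth square_mouth oblong_mouth bat_top flask sander_mid brush_mid".split():
        print(t,[(p["centre"],round(p["score"],2)) for p in r.pinpoint(t,n)[:2]])
print(r.sense())
E
```

```text
pics
top {'fx': 538.9802320815094, 'fy': 538.9802320815094, 'cx': 320.6549965023534, 'cy': 236.0151083897195, 'k1': -0.0758353655991474, 'origin': array([ 0.4964033 , -0.09260049,  1.35904126]), 'orientation': array([[ 0.02624064,  0.99569109, -0.08894199],
       [-0.99943431,  0.028003  ,  0.01862499],
       [ 0.02103538,  0.08840295,  0.99586266]])}
round_knob [([410.0, 266.4], 0.6)]
square_knob [([131.4, 282.1], 0.81)]
oblong_knob [([412.3, 268.2], 0.71), ([316.9, 299.0], 0.58)]
round_mouth [([318.4, 296.9], 0.93)]
square_mouth []
oblong_mouth []
bat_top [([231.7, 244.5], 0.7), ([410.3, 267.2], 0.48)]
flask [([487.6, 257.3], 0.79)]
sander_mid [([165.1, 175.0], 0.91), ([233.3, 246.3], 0.2)]
brush_mid [([346.3, 176.2], 0.74), ([132.6, 283.1], 0.68)]
side {'fx': 490.6614627540921, 'fy': 490.6614627540921, 'cx': 316.28657858543386, 'cy': 239.02874198626517, 'k1': -0.11213193800598505, 'origin': array([0.28265518, 0.71236271, 0.91246332]), 'orientation': array([[-0.93375044,  0.22808453, -0.27583975],
       [-0.35747327, -0.63296984,  0.68670375],
       [-0.01797174,  0.73981526,  
[... 489 characters left out ...]
128562e+01, -1.48168370e+01]), 'joint_velocities': array([ 0.0090905 , -0.02143002, -0.01155614,  0.02084766, -0.01827299,
       -0.00260238]), 'effort': array([ 1.13696980e-03, -3.90481067e+01,  1.87619859e+01,  4.22439203e+00,
        1.54671783e-02, -1.70491222e-05]), 'tcp_pos': array([0.25067293, 0.57250094, 0.2225551 ]), 'ee_rot': array([[ 9.16009719e-01, -4.01156071e-01, -3.23566086e-05],
       [-4.01156071e-01, -9.16009720e-01, -4.39420033e-06],
       [-2.78762078e-05,  1.70051802e-05, -9.99999999e-01]]), 'wrist_force': array([-0.32289891, -0.85981847,  0.1878168 ]), 'moment': array([-0.04702919, -0.00738463, -0.02850401]), 'gripper_force': 0.0, 'gripper_width': 1.0050885468229747}
```

View pics/top0.png

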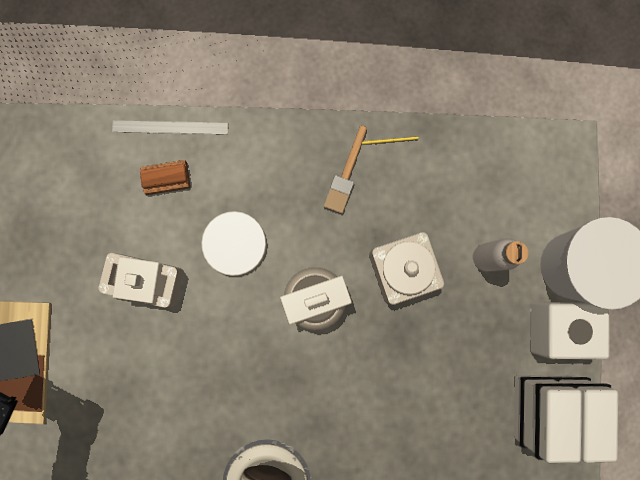

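View pics/side0.png

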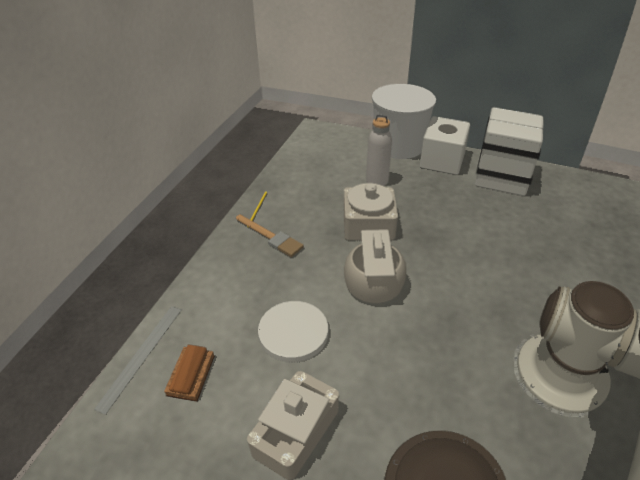

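Top view: square jar with the round lid at (412,268), round jar with the oblong lid at (318,300), oblong jar with the square lid at (138,282), bat at (234,244), flask at about (490,257). The side view agrees. I'll zoom in for corners.

```bash
cat > h.py <<'E'
import numpy as np, cv2
from station import r
def project(c,P):
    P=np.atleast_2d(P).astype(float); R=np.array(c["orientation"])@np.diag([1,-1,-1]); t=-R.T@np.array(c["origin"])
    K=np.array([[c["fx"],0,c["cx"]],[0,c["fy"],c["cy"]],[0,0,1]])
    return cv2.projectPoints(P,cv2.Rodrigues(R.T)[0],t,K,np.array([c["k1"],0,0,0]))[0][:,0]
def onplane(c,px,z):
    K=np.array([[c["fx"],0,c["cx"]],[0,c["fy"],c["cy"]],[0,0,1]])
    u=cv2.undistortPoints(np.array(px,float).reshape(-1,1,2),K,np.array([c["k1"],0,0,0]))[:,0]
    R=np.array(c["orientation"])@np.diag([1,-1,-1]); d=np.c_[u,np.ones(len(u))]@R.T; o=np.array(c["origin"])
    return (o+d*((z-o[2])/d[:,2])[:,None])
def grid(img,boxes,s,name,w=400,h=300):
    t=[cv2.resize(img[y:y+int(h/s),x:x+int(w/s)],(w,h),interpolation=cv2.INTER_CUBIC) for x,y in boxes]
    cv2.imwrite(name,np.vstack([np.hstack(t[:2]),np.hstack(t[2:])])[:,:,::-1])
E
python3 - <<'E'
from h import *
c=r.capture("top"); grid(c["img"],[(85,240),(262,258),(353,226),(178,202)],3.6,"pics/tz.png")
c=r.capture("side"); grid(c["img"],[(220,369),(300,215),(300,155),(220,280)],2.7,"pics/sz.png")
E
```

```text
(no output)
```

View pics/tz.png

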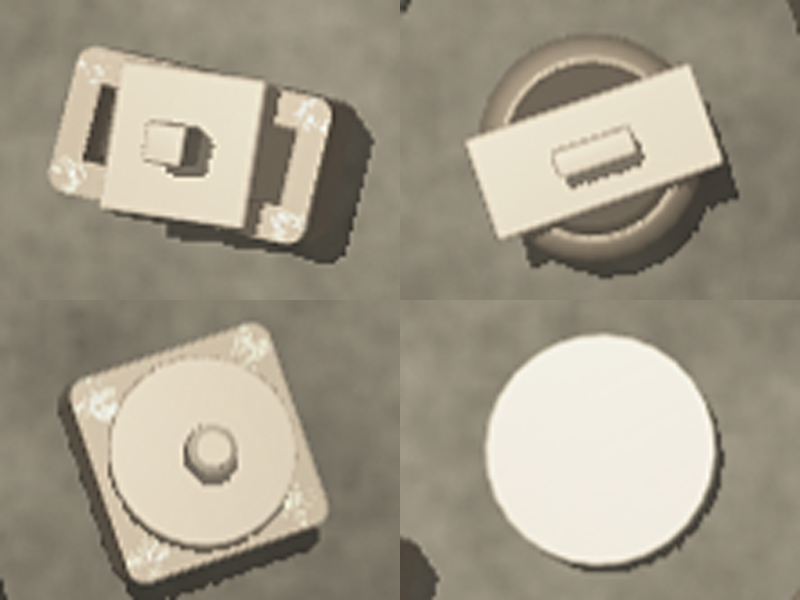

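View pics/sz.png

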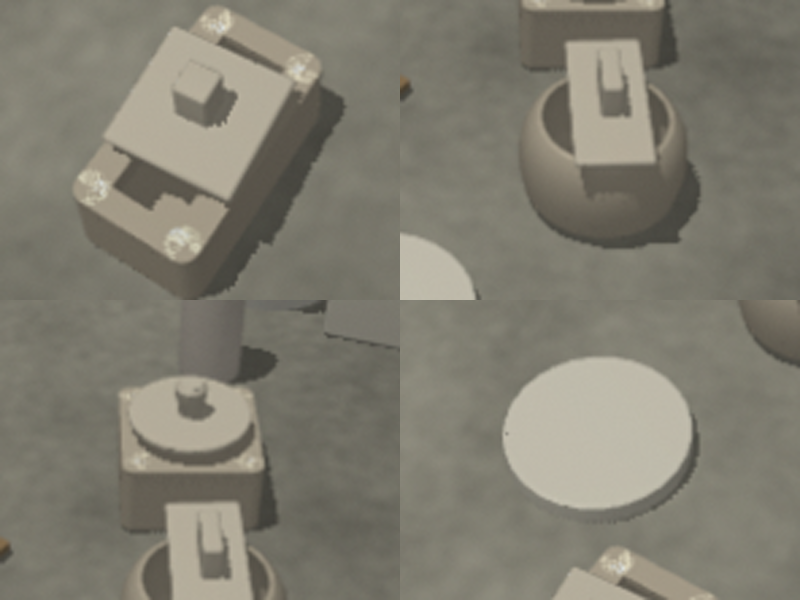

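Zoomed crops: lid plate corners and jar edges show clearly, e.g. square plate top at TL(123,63), TR(265,83), BR(246,227), BL(101,208) in tile 1 of the top crops, and oblong plate at (66,142), (290,65), (323,162), (102,238) in tile 2. I'll compute poses from these.

```bash
cat > est.py <<'E'
from h import *
ct=r.capture("top"); cs=r.capture("side")
T=lambda o,p: (np.array(p,float)+.5)/[400/111,300/83]-.5+o
S=lambda o,p: (np.array(p,float)+.5)/(300/111)-.5+o
def rect(n,W,long_axis=False):
    ctr=W[:,:2].mean(0); e=[W[(i+1)%4,:2]-W[i,:2] for i in range(4)]; L=[np.hypot(*v)*1e3 for v in e]
    a=[np.degrees(np.arctan2(v[1],v[0])) for v in e]
    print(n,"c",ctr.round(4),"sides",np.round(L),"ang",np.round(a,1))
def inter(l):
    h=[np.cross([*a,1],[*b,1]) for a,b in l]; out=[]
    for i in range(4):
        q=np.cross(h[i-1],h[i]); out.append(q[:2]/q[2])
    return out
rect("sqlid T",onplane(ct,T((85,240),[(123,63),(265,83),(246,227),(101,208)]),.090))
rect("sqlid S",onplane(cs,S((220,369),[(175,27),(295,82),(229,198),(104,135)]),.090))
rect("oblid T",onplane(ct,T((262,258),[(66,142),(290,65),(323,162),(102,238)]),.117))
rect("oblid S",onplane(cs,S((300,215),[(166,42),(240,41),(255,163),(177,163)]),.117))
rect("objar T",onplane(ct,T((85,240),inter([((78,65),(50,180)),((110,48),(318,95)),((331,115),(303,235)),((75,196),(285,243))])),.068))
rect("sqjar T",onplane(ct,T((353,226),inter([((70,95),(135,270)),((85,80),(255,22)),((272,35),(327,205)),((145,283),(315,227))])),.080))
rect("sqjar S",onplane(cs,S((300,155),[(122,86),(258,88),(263,171),(120,170)]),.080))
print("bat T",onplane(ct,T((178,202),[(201,150)]),.022), "S",onplane(cs,S((220,280),[(198,133)]),.022))
print("rlid T",onplane(ct,T((353,226),[(203,151)]),.102),"knobtop",onplane(ct,T((353,226),[(209,145)]),.138))
print("rlid S",onplane(cs,S((300,155),[(191,114)]),.102),"knobtop",onplane(cs,S((300,155),[(191,84)]),.138))
print("rjar T",onplane(ct,T((262,258),[(199,145)]),.095))
for cam,c in (("top",ct),("side",cs)):
    for n,z in (("round_mouth",.095),("flask",0)):
        for p in r.pinpoint(n,cam)[:1]: print(n,cam,onplane(c,[p["centre"]],z))
E
python3 est.py
```

```text
sqlid T c [0.4942 0.3164] sides [95. 94. 97. 95.] ang [-96.2 175.2  84.5  -5.7]
sqlid S c [0.4936 0.3168] sides [95. 94. 95. 94.] ang [173.3  83.2  -6.9 -96.9]
oblid T c [ 0.4608 -0.1087] sides [151.  65. 148.  65.] ang [ -69.6 -159.8  110.3   22.4]
oblid S c [ 0.4594 -0.1078] sides [ 67. 153.  64. 151.] ang [-159.   109.4   19.8  -69.5]
objar T c [0.4949 0.3186] sides [101. 174. 100. 174.] ang [ -10.7 -100.8  169.3   79.5]
sqjar T c [ 0.5407 -0.3283] sides [139. 142. 141. 135.] ang [  21.6  -69.8 -161.2  109.2]
sqjar S c [ 0.5389 -0.3304] sides [144. 137. 140. 139.] ang [-161.6  106.1   19.2  -72.4]
bat T [[0.59195993 0.09864101 0.022     ]] S [[0.58966469 0.10249406 0.022     ]]
rlid T [[ 0.54064649 -0.32496825  0.102     ]] knobtop [[ 0.54325381 -0.32208392  0.138     ]]
rlid S [[ 0.53788037 -0.32346345  0.102     ]] knobtop [[ 0.54013718 -0.32424809  0.138     ]]
rjar T [[ 0.46447645 -0.11118661  0.095     ]]
round_mouth top [[ 0.45805712 -0.10958206  0.095     ]]
flask top [[ 0.56833001 -0.54084134  0.        ]]
round_mouth side [[ 0.46069434 -0.11322827  0.095     ]]
flask side [[ 0.58497651 -0.55291638  0.        ]]
```

>>> move_arm --series '[[[0, 0, -1], [0, 0, 0], 1], [[0, 0, -1], [0.034, 0.028, 0], 1], [[0, 0, -1], [0, 0, 0], 1], [[0, 0, 0], [0.07, 0.057, 0], 1], [[0, 0, 0], [0.07, 0.057, 0], 1], [[0, 0, 0], [0.07, 0.057, 0], 1], [[0, 0, 0], [0.07, 0.057, 0], 1], [[0, 0, 0], [0.07, 0.057, 0], 1], [[0, 0, 0], [0.07, 0.057, 0], 1], [[0, 0, 0], [0.05, 0.04, 0], 1], [[0, 0, 0], [0, 0, 0], 1], [[0, 0, 0], [0, 0, 0], 1]]'

```text
time_s: 2.7
tcp_pos: [0.475, 0.3372, 0.2225]
ee_rot: [[0.993, -0.114, -0.0], [-0.114, -0.993, 0.0], [-0.0, -0.0, -1.0]]
wrist_force: [-0.1, -0.2, 0.5]
gripper_width: 1.0
gripper_force: 0.0
```

```bash
cat > plan.py <<'E'
# usage: plan.py x y z closedir : shifts (units of 0.5 m) and turn (units 0.1 rad) still to go, tool axes as now and after turn
import sys; from h import *
x,y,z,a=map(float,sys.argv[1:5]); s=r.sense(); R=np.array(s["ee_rot"]); p=np.array(s["tcp_pos"])
cur=np.degrees(np.arctan2(R[1,1],R[0,1])); d=(a-cur+90)%180-90
d_w=np.array([x,y,z])-p; R2=cv2.Rodrigues(np.array([0,0,np.radians(d)]))[0]@R
print("t",round(s["time_s"],1),"pos",p.round(4),"close",round(cur,1),"tilt",R[:2,2].round(4),"w",round(s["gripper_width"],3),"F",np.round(s["wrist_force"],1),"j6",round(s["joints"][5]))
print("turn z",round(-np.radians(d)/.1,2),"shift now",(R.T@d_w/.5).round(4),"shift after turn",(R2.T@d_w/.5).round(4))
E
python3 plan.py .4939 .3166 .095 83.7
```

```text
t 2.7 pos [0.475  0.3372 0.2225] close -96.6 tilt [-0.0001  0.0001] w 1.0 F [-0.1 -0.2  0.5] j6 32
turn z -0.05 shift now [0.0424 0.0366 0.255 ] shift after turn [0.0422 0.0368 0.255 ]
```

>>> move_arm --series '[[[0, 0, 0], [0.0212, 0.0183, 0], 1], [[0, 0, 0], [0.0212, 0.0183, 0.03], 1], [[0, 0, 0], [0, 0, 0.06], 1], [[0, 0, 0], [0, 0, 0.06], 1], [[0, 0, 0], [0, 0, 0.05], 1], [[0, 0, 0], [0, 0, 0.03], 1], [[0, 0, 0], [0, 0, 0.015], 1], [[0, 0, 0], [0, 0, 0.01], 1], [[0, 0, 0], [0, 0, 0], 1], [[0, 0, 0], [0, 0, 0], 1], [[0, 0, 0], [0, 0, 0], 1]]'

```text
time_s: 3.8
tcp_pos: [0.494, 0.3176, 0.096]
ee_rot: [[0.994, -0.112, 0.001], [-0.112, -0.994, 0.001], [0.001, -0.002, -1.0]]
wrist_force: [-0.7, 0.7, 0.1]
gripper_width: 1.0
gripper_force: 0.0
```

```bash
python3 plan.py .4939 .3166 .095 83.7
python3 - <<'E'
from h import *
c=r.capture("side"); cv2.imwrite("pics/g1.png",cv2.resize(c["img"][340:480,200:387],(748,560))[:,:,::-1])
E
```

```text
t 3.8 pos [0.494  0.3176 0.096 ] close -96.4 tilt [0.0014 0.0014] w 1.0 F [-0.7  0.7  0.1] j6 35
turn z -0.03 shift now [0.     0.0021 0.0021] shift after turn [0.     0.0021 0.0021]
```

View pics/g1.png

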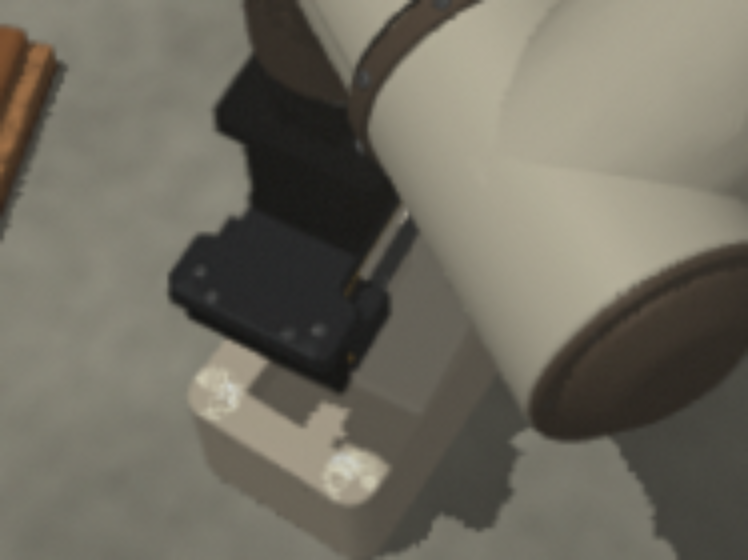

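The gripper hides the knob, and nothing looks out of place. I'll trim 1 mm and close.

>>> move_arm --series '[[[0, 0, 0], [0, 0.002, 0], 1], [[0, 0, 0], [0, 0, 0], 0], [[0, 0, 0], [0, 0, 0], 0], [[0, 0, 0], [0, 0, 0], 0], [[0, 0, 0], [0, 0, 0], 0], [[0, 0, 0], [0, 0, 0], 0], [[0, 0, 0], [0, 0, 0], 0], [[0, 0, 0], [0, 0, 0], 0], [[0, 0, 0], [0, 0, 0], 0], [[0, 0, 0], [0, 0, 0], 0]]'

```text
time_s: 4.85
tcp_pos: [0.4936, 0.3164, 0.0951]
ee_rot: [[0.994, -0.112, 0.001], [-0.112, -0.994, 0.001], [0.0, -0.001, -1.0]]
wrist_force: [0.4, 1.1, 0.7]
gripper_width: 0.296
gripper_force: 30.0
```

>>> move_arm --series '[[[0, 0, 0], [0, 0, -0.005], 0], [[0, 0, 0], [0, 0, -0.015], 0], [[0, 0, 0], [0, 0, -0.03], 0], [[0, 0, 0], [0, 0, -0.03], 0], [[0, 0, 0], [0, 0, -0.03], 0], [[0, 0, 0], [0, 0, -0.02], 0], [[0, 0, 0], [0, 0, -0.01], 0], [[0, 0, 0], [0, 0, 0], 0]]'

```text
time_s: 5.65
tcp_pos: [0.4936, 0.3163, 0.1657]
ee_rot: [[0.994, -0.113, 0.001], [-0.113, -0.994, 0.001], [0.001, -0.001, -1.0]]
wrist_force: [0.1, 0.4, -2.8]
gripper_width: 0.297
gripper_force: 30.0
```

```bash
python3 plan.py .591 .1006 .049 83.7
```

```text
t 5.7 pos [0.4936 0.3163 0.1657] close -96.5 tilt [0.0007 0.0008] w 0.297 F [ 0.1  0.4 -2.8] j6 35
turn z -0.03 shift now [0.2421 0.4068 0.2331] shift after turn [0.2409 0.4075 0.2331]
```

>>> move_arm --series '[[[0, 0, 0], [0.012, 0.02, 0], 0], [[0, 0, 0], [0.024, 0.041, 0], 0], [[0, 0, 0], [0.034, 0.057, 0], 0], [[0, 0, 0], [0.034, 0.057, 0], 0], [[0, 0, 0], [0.034, 0.057, 0.0], 0], [[0, 0, 0], [0.034, 0.057, 0.0], 0], [[0, 0, 0], [0.034, 0.057, 0.02], 0], [[0, 0, 0], [0.024, 0.041, 0.03], 0], [[0, 0, 0], [0.012, 0.02, 0.04], 0], [[0, 0, 0], [0, 0, 0.04], 0], [[0, 0, 0], [0, 0, 0.03], 0], [[0, 0, 0], [0, 0, 0.02], 0]]'

```text
time_s: 6.85
tcp_pos: [0.5896, 0.0989, 0.0727]
ee_rot: [[0.994, -0.114, -0.004], [-0.114, -0.994, -0.002], [-0.004, 0.002, -1.0]]
wrist_force: [0.3, 0.2, -2.1]
gripper_width: 0.291
gripper_force: 30.0
```

```bash
python3 plan.py .591 .1006 .049 83.7
```

```text
t 6.8 pos [0.5896 0.0989 0.0727] close -96.5 tilt [-0.0039 -0.0015] w 0.291 F [ 0.3  0.2 -2.1] j6 58
turn z -0.04 shift now [ 0.0025 -0.0039  0.0474] shift after turn [ 0.0026 -0.0039  0.0474]
```

>>> move_arm --series '[[[0, 0, 0], [0, 0, 0.014], 0], [[0, 0, 0], [0, 0, 0.012], 0], [[0, 0, 0], [0, 0, 0.008], 0], [[0, 0, 0], [0, 0, 0.004], 0], [[0, 0, 0], [0, 0, 0.002], 0], [[0, 0, 0], [0, 0, 0.002], 0], [[0, 0, 0], [0, 0, 0.002], 0], [[0, 0, 0], [0, 0, 0], 0]]'

```text
time_s: 7.65
tcp_pos: [0.5908, 0.1004, 0.0531]
ee_rot: [[0.994, -0.112, 0.0], [-0.112, -0.994, 0.0], [0.0, -0.0, -1.0]]
wrist_force: [-0.8, -0.1, -2.5]
gripper_width: 0.295
gripper_force: 30.0
```

>>> move_arm --series '[[[0, 0, 0], [0, 0, 0.002], 0], [[0, 0, 0], [0, 0, 0.002], 0], [[0, 0, 0], [0, 0, 0.002], 0], [[0, 0, 0], [0, 0, 0.001], 0], [[0, 0, 0], [0, 0, 0], 0], [[0, 0, 0], [0, 0, 0], 0]]'

```text
time_s: 8.25
tcp_pos: [0.5908, 0.1003, 0.0495]
ee_rot: [[0.994, -0.113, -0.0], [-0.113, -0.994, -0.0], [-0.0, 0.0, -1.0]]
wrist_force: [0.0, 1.0, -1.8]
gripper_width: 0.296
gripper_force: 30.0
```

>>> move_arm --series '[[[0, 0, 0], [0, 0, 0.001], 0], [[0, 0, 0], [0, 0, 0.001], 0], [[0, 0, 0], [0, 0, 0], 0], [[0, 0, 0], [0, 0, 0], 0]]'

```text
time_s: 8.65
tcp_pos: [0.5909, 0.1004, 0.0491]
ee_rot: [[0.994, -0.112, 0.001], [-0.112, -0.994, 0.0], [0.001, -0.0, -1.0]]
wrist_force: [-1.1, 0.2, 2.3]
gripper_width: 0.297
gripper_force: 30.0
```

>>> move_arm --series '[[[0, 0, 0], [0, 0, 0], 0.5], [[0, 0, 0], [0, 0, 0], 1], [[0, 0, 0], [0, 0, 0], 1], [[0, 0, 0], [0, 0, 0], 1], [[0, 0, 0], [0, 0, -0.02], 1], [[0, 0, 0], [0, 0, -0.05], 1], [[0, 0, 0], [0, 0, -0.08], 1], [[0, 0, 1], [0, 0, -0.09], 1], [[0, 0, 1], [0, 0, -0.05], 1], [[0, 0, 1], [0, 0, -0.02], 1], [[0, 0, 1], [0, 0, 0], 1], [[0, 0, 1], [0, 0, 0], 1]]'

```text
time_s: 9.85
tcp_pos: [0.591, 0.1004, 0.2052]
ee_rot: [[0.816, -0.579, 0.002], [-0.579, -0.816, 0.001], [0.001, -0.002, -1.0]]
wrist_force: [-0.3, -0.2, -0.0]
gripper_width: 1.001
gripper_force: 0.0
```

>>> move_arm --series '[[[0, 0, 1], [0, 0, 0], 1], [[0, 0, 1], [0, 0, 0], 1], [[0, 0, 1], [0, 0, 0], 1], [[0, 0, 1], [0, 0, 0], 1], [[0, 0, 1], [0, 0, 0], 1], [[0, 0, 1], [0, 0, 0], 1], [[0, 0, 0], [0, 0, 0], 1], [[0, 0, 0], [0, 0, 0], 1]]'

```text
time_s: 10.65
tcp_pos: [0.5908, 0.1003, 0.2041]
ee_rot: [[0.352, -0.936, 0.001], [-0.936, -0.352, 0.0], [0.0, -0.001, -1.0]]
wrist_force: [-0.4, 0.3, 0.2]
gripper_width: 1.002
gripper_force: 0.0
```

```bash
python3 plan.py .46 -.1083 .122 20
python3 - <<'E'
from h import *
c=r.capture("top"); cv2.imwrite("pics/t2.png",c["img"][:,:,::-1])
E
```

```text
t 10.7 pos [0.5908 0.1003 0.2041] close -159.4 tilt [0.0006 0.0002] w 1.002 F [-0.4  0.3  0.2] j6 -4
turn z 0.11 shift now [0.2982 0.392  0.1639] shift after turn [0.3025 0.3887 0.1639]
```

View pics/t2.png

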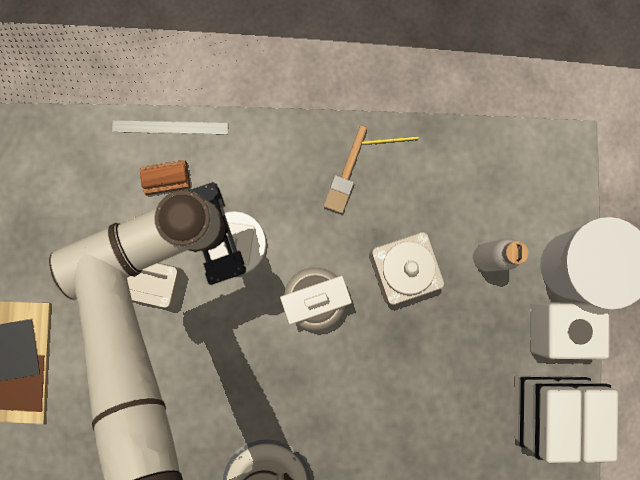

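The square lid is on the bat, under the gripper at about (235,240); nothing else has moved. Next is the oblong lid at (318,300).

>>> move_arm --series '[[[0, 0, 0.11], [0, 0, 0], 1], [[0, 0, 0], [0.03, 0.0385, 0], 1], [[0, 0, 0], [0.05, 0.0643, 0], 1], [[0, 0, 0], [0.05, 0.0643, 0], 1], [[0, 0, 0], [0.05, 0.0643, 0], 1], [[0, 0, 0], [0.05, 0.0643, 0], 1], [[0, 0, 0], [0.04, 0.0514, 0], 1], [[0, 0, 0], [0.0225, 0.029, 0], 1], [[0, 0, 0], [0.01, 0.0127, 0.04], 1], [[0, 0, 0], [0, 0, 0.04], 1], [[0, 0, 0], [0, 0, 0.03], 1], [[0, 0, 0], [0, 0, 0], 1]]'

```text
time_s: 11.9
tcp_pos: [0.4578, -0.1082, 0.1468]
ee_rot: [[0.34, -0.941, -0.005], [-0.941, -0.34, -0.0], [-0.002, 0.004, -1.0]]
wrist_force: [-0.4, 0.2, 0.7]
gripper_width: 1.002
gripper_force: 0.0
```

```bash
python3 plan.py .46 -.1083 .122 20
```

```text
t 11.9 pos [ 0.4578 -0.1082  0.1468] close -160.1 tilt [-0.0046 -0.    ] w 1.002 F [-0.4  0.2  0.7] j6 13
turn z -0.02 shift now [ 0.0018 -0.0043  0.0496] shift after turn [ 0.0018 -0.0043  0.0496]
```

>>> move_arm --series '[[[0, 0, 0], [0, 0, 0.02], 1], [[0, 0, 0], [0, 0, 0.015], 1], [[0, 0, 0], [0, 0, 0.008], 1], [[0, 0, 0], [0, 0, 0.005], 1], [[0, 0, 0], [0, 0, 0], 1], [[0, 0, 0], [0, 0, 0], 1]]'

```text
time_s: 12.5
tcp_pos: [0.4597, -0.108, 0.1248]
ee_rot: [[0.34, -0.94, 0.001], [-0.94, -0.34, -0.0], [0.0, -0.0, -1.0]]
wrist_force: [-0.6, -0.5, 0.9]
gripper_width: 0.996
gripper_force: 0.0
```

```bash
python3 plan.py .46 -.1083 .122 20
```

```text
t 12.5 pos [ 0.4597 -0.108   0.1248] close -160.1 tilt [ 0.0006 -0.0001] w 0.996 F [-0.6 -0.5  0.9] j6 13
turn z -0.02 shift now [ 0.0008 -0.0004  0.0056] shift after turn [ 0.0008 -0.0004  0.0056]
```

>>> move_arm --series '[[[0, 0, 0], [0.0008, 0, 0.003], 1], [[0, 0, 0], [0, 0, 0.002], 0], [[0, 0, 0], [0, 0, 0], 0], [[0, 0, 0], [0, 0, 0], 0], [[0, 0, 0], [0, 0, 0], 0], [[0, 0, 0], [0, 0, 0], 0], [[0, 0, 0], [0, 0, 0], 0], [[0, 0, 0], [0, 0, 0], 0], [[0, 0, 0], [0, 0, 0], 0], [[0, 0, 0], [0, 0, 0], 0]]'

```text
time_s: 13.5
tcp_pos: [0.4595, -0.1084, 0.122]
ee_rot: [[0.34, -0.94, -0.0], [-0.94, -0.34, -0.0], [0.0, 0.0, -1.0]]
wrist_force: [-0.9, 0.3, -0.0]
gripper_width: 0.265
gripper_force: 0.0
```

>>> move_arm --series '[[[0, 0, 0], [0, 0, 0], 0], [[0, 0, 0], [0, 0, 0], 0], [[0, 0, 0], [0, 0, 0], 0], [[0, 0, 0], [0, 0, 0], 0]]'

```text
time_s: 13.9
tcp_pos: [0.4601, -0.1084, 0.1222]
ee_rot: [[0.34, -0.94, 0.001], [-0.94, -0.34, -0.0], [0.0, -0.001, -1.0]]
wrist_force: [1.3, 0.4, -0.6]
gripper_width: 0.206
gripper_force: 29.9
```

>>> move_arm --series '[[[0, 0, 0], [0, 0, -0.005], 0], [[0, 0, 0], [0, 0, -0.015], 0], [[0, 0, 0], [0, 0, -0.03], 0], [[0, 0, 0], [0, 0, -0.04], 0], [[0, 0, 0], [0, 0, -0.03], 0], [[0, 0, 0], [0, 0, -0.02], 0], [[0, 0, 0], [0, 0, -0.01], 0], [[0, 0, 0], [0, 0, 0], 0], [[0, 0, 0], [0, 0, 0], 0]]'

```text
time_s: 14.8
tcp_pos: [0.4589, -0.1083, 0.1963]
ee_rot: [[0.34, -0.94, -0.002], [-0.94, -0.34, 0.0], [-0.001, 0.002, -1.0]]
wrist_force: [-0.7, 0.5, -3.6]
gripper_width: 0.204
gripper_force: 29.9
```

```bash
python3 plan.py .4949 .3186 .081 -10.6
python3 - <<'E'
from h import *
c=r.capture("top"); s=r.capture("side")
a=cv2.resize(c["img"][238:321,90:201],(400,300),interpolation=cv2.INTER_CUBIC)
b=cv2.resize(s["img"][369:480,220:368],(400,300),interpolation=cv2.INTER_CUBIC)
d=cv2.resize(c["img"][200:300,180:313],(400,300),interpolation=cv2.INTER_CUBIC)
e=cv2.resize(c["img"][200:350,250:450],(400,300),interpolation=cv2.INTER_CUBIC)
cv2.imwrite("pics/j1.png",np.vstack([np.hstack([a,b]),np.hstack([d,e])])[:,:,::-1])
E
```

```text
t 14.8 pos [ 0.4589 -0.1083  0.1963] close -160.1 tilt [-0.0017  0.0003] w 0.204 F [-0.7  0.5 -3.6] j6 13
turn z 5.32 shift now [-0.7784 -0.3583  0.2307] shift after turn [-0.8524  0.0859  0.2315]
```

View pics/j1.png

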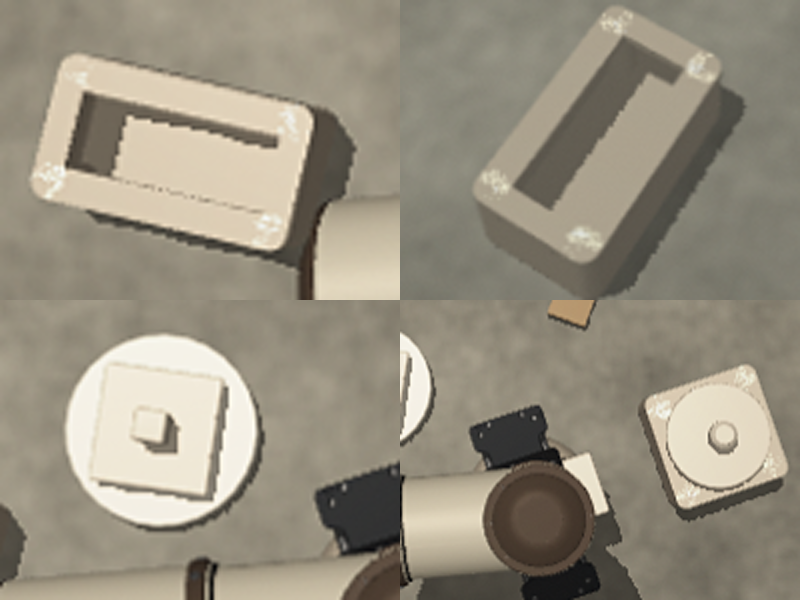

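Oblong jar now shows bare in both views (top tile edges about 35–312 × 57–246; mouth's left end at (83,95)-(67,168)), and the square lid sits flat on the bat. I'll refine the jar pose.

```bash
cat > est2.py <<'E'
from est import *
print("----")
rect("objar T",onplane(ct,T((90,238),inter([((62,75),(35,180)),((90,57),(295,100)),((312,120),(288,235)),((55,198),(270,246))])),.068))
rect("objar S",onplane(cs,S((220,369),inter([((200,10),(78,178)),((80,195),(165,250)),((200,250),(320,80)),((225,8),(312,55))])),.068))
E
python3 est2.py | sed -n '/----/,$p'
```

```text
----
objar T c [0.4962 0.3177] sides [ 96. 171.  97. 175.] ang [ -11.5 -100.   170.7   79.5]
objar S c [0.4939 0.317 ] sides [172.  96. 173. 105.] ang [  80.3  168.2 -102.5  -11.4]
```

>>> move_arm --series '[[[0, 0, 0.5], [0, 0, 0], 0], [[0, 0, 1], [0, 0, 0], 0], [[0, 0, 1], [0, 0, 0], 0], [[0, 0, 1], [0, 0, 0], 0], [[0, 0, 1], [0, 0, 0], 0], [[0, 0, 0.6], [0, 0, 0], 0], [[0, 0, 0.2], [0, 0, 0], 0], [[0, 0, 0], [-0.025, 0.0025, 0], 0], [[0, 0, 0], [-0.05, 0.005, 0], 0], [[0, 0, 0], [-0.075, 0.0075, 0], 0], [[0, 0, 0], [-0.08, 0.008, 0], 0], [[0, 0, 0], [-0.08, 0.008, 0], 0]]'

```text
time_s: 16.4
tcp_pos: [0.4724, 0.0488, 0.1972]
ee_rot: [[-0.181, -0.983, 0.001], [-0.983, 0.181, 0.0], [-0.0, -0.001, -1.0]]
wrist_force: [0.3, 0.4, -3.4]
gripper_width: 0.206
gripper_force: 29.9
```

>>> move_arm --series '[[[0, 0, 0], [-0.08, 0.008, 0], 0], [[0, 0, 0], [-0.08, 0.008, 0], 0], [[0, 0, 0], [-0.08, 0.008, 0], 0], [[0, 0, 0], [-0.08, 0.008, 0], 0], [[0, 0, 0], [-0.075, 0.008, 0], 0], [[0, 0, 0], [-0.06, 0.006, 0], 0], [[0, 0, 0], [-0.04, 0.004, 0], 0], [[0, 0, 0], [-0.025, 0.003, 0], 0], [[0, 0, 0], [-0.015, 0.002, 0.02], 0], [[0, 0, 0], [0, 0, 0.02], 0], [[0, 0, 0], [0, 0, 0], 0], [[0, 0, 0], [0, 0, 0], 0]]'

```text
time_s: 17.6
tcp_pos: [0.494, 0.3135, 0.1765]
ee_rot: [[-0.183, -0.983, -0.001], [-0.983, 0.183, -0.001], [0.002, 0.001, -1.0]]
wrist_force: [0.1, 0.6, -2.3]
gripper_width: 0.204
gripper_force: 29.9
```

```bash
python3 plan.py .4949 .3178 .0812 -10.4
```

```text
t 17.6 pos [0.494  0.3135 0.1765] close 169.5 tilt [-0.0011 -0.0015] w 0.204 F [ 0.1  0.6 -2.3] j6 -59
turn z -0.03 shift now [-0.0091 -0.0004  0.1905] shift after turn [-0.0091 -0.0004  0.1905]
```

>>> move_arm --series '[[[0, 0, 0], [-0.004, 0, 0.01], 0], [[0, 0, 0], [-0.005, 0, 0.025], 0], [[0, 0, 0], [0, 0, 0.035], 0], [[0, 0, 0], [0, 0, 0.035], 0], [[0, 0, 0], [0, 0, 0.025], 0], [[0, 0, 0], [0, 0, 0.01], 0], [[0, 0, 0], [0, 0, 0], 0], [[0, 0, 0], [0, 0, 0], 0], [[0, 0, 0], [0, 0, 0], 0]]'

```text
time_s: 18.5
tcp_pos: [0.4955, 0.3198, 0.108]
ee_rot: [[-0.182, -0.983, 0.001], [-0.983, 0.182, 0.001], [-0.002, -0.001, -1.0]]
wrist_force: [0.4, 1.0, -2.6]
gripper_width: 0.209
gripper_force: 29.9
```

```bash
python3 plan.py .4949 .3178 .0812 -10.4
python3 - <<'E'
from h import *
c=r.capture("side"); cv2.imwrite("pics/g2.png",cv2.resize(c["img"][340:480,200:387],(748,560))[:,:,::-1])
E
```

```text
t 18.5 pos [0.4955 0.3198 0.108 ] close 169.5 tilt [0.0015 0.0013] w 0.209 F [ 0.4  1.  -2.6] j6 -59
turn z -0.01 shift now [0.0042 0.0005 0.0536] shift after turn [0.0042 0.0005 0.0536]
```

View pics/g2.png

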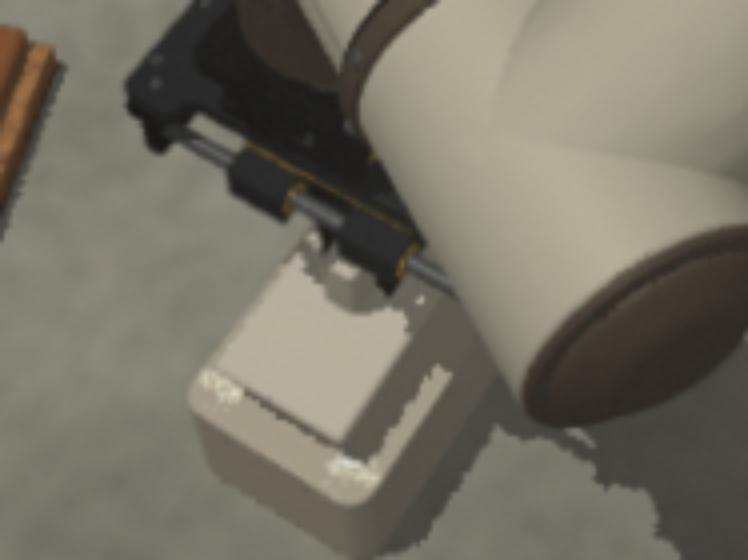

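The lid hovers over the jar parallel to its sides. I'll correct 2 mm and lower it slowly.

>>> move_arm --series '[[[0, 0, 0], [0.004, 0, 0.006], 0], [[0, 0, 0], [0, 0, 0.008], 0], [[0, 0, 0], [0, 0, 0.008], 0], [[0, 0, 0], [0, 0, 0.008], 0], [[0, 0, 0], [0, 0, 0.006], 0], [[0, 0, 0], [0, 0, 0.004], 0], [[0, 0, 0], [0, 0, 0.003], 0], [[0, 0, 0], [0, 0, 0.002], 0], [[0, 0, 0], [0, 0, 0], 0], [[0, 0, 0], [0, 0, 0], 0]]'

```text
time_s: 19.55
tcp_pos: [0.4947, 0.3174, 0.0847]
ee_rot: [[-0.182, -0.983, 0.0], [-0.983, 0.182, 0.0], [-0.0, -0.0, -1.0]]
wrist_force: [0.1, 0.8, -2.2]
gripper_width: 0.203
gripper_force: 29.9
```

In the mouth with no contact. I'll creep down the last 3.5 mm.

>>> move_arm --series '[[[0, 0, 0], [0, 0, 0.002], 0], [[0, 0, 0], [0, 0, 0.002], 0], [[0, 0, 0], [0, 0, 0.001], 0], [[0, 0, 0], [0, 0, 0.001], 0], [[0, 0, 0], [0, 0, 0.001], 0], [[0, 0, 0], [0, 0, 0], 0], [[0, 0, 0], [0, 0, 0], 0]]'

```text
time_s: 20.25
tcp_pos: [0.4947, 0.3172, 0.0814]
ee_rot: [[-0.182, -0.983, 0.0], [-0.983, 0.182, -0.0], [-0.0, -0.0, -1.0]]
wrist_force: [-0.7, -2.1, 0.0]
gripper_width: 0.205
gripper_force: 29.9
```

>>> move_arm --series '[[[0, 0, 0], [0, 0, 0.001], 0], [[0, 0, 0], [0, 0, 0], 0], [[0, 0, 0], [0, 0, 0], 0]]'

```text
time_s: 20.55
tcp_pos: [0.4948, 0.3172, 0.0812]
ee_rot: [[-0.182, -0.983, 0.0], [-0.983, 0.182, -0.0], [-0.0, -0.0, -1.0]]
wrist_force: [-1.6, -3.3, 5.0]
gripper_width: 0.203
gripper_force: 29.9
```

>>> move_arm --series '[[[0, 0, 0], [0, 0, 0], 0.5], [[0, 0, 0], [0, 0, 0], 1], [[0, 0, 0], [0, 0, 0], 1], [[0, 0, 0], [0, 0, 0], 1], [[0, 0, 0], [0, 0, 0], 1], [[0, 0, 0], [0, 0, -0.02], 1], [[0, 0, 0], [0, 0, -0.05], 1], [[0, 0, 0], [0, 0, -0.08], 1], [[0, 0, 0], [0, 0, -0.06], 1], [[0, 0, 0], [0, 0, -0.03], 1], [[0, 0, 0], [0, 0, 0], 1]]'

```text
time_s: 21.65
tcp_pos: [0.4959, 0.3184, 0.2044]
ee_rot: [[-0.182, -0.983, 0.005], [-0.983, 0.182, 0.005], [-0.006, -0.004, -1.0]]
wrist_force: [-0.2, -0.3, 0.4]
gripper_width: 0.993
gripper_force: 0.0
```

```bash
python3 plan.py .54 -.3245 .107 -10.4
```

```text
t 21.6 pos [0.4959 0.3184 0.2044] close 169.5 tilt [0.0055 0.005 ] w 0.993 F [-0.2 -0.3  0.4] j6 -59
turn z -0.01 shift now [ 1.2496 -0.3194  0.1889] shift after turn [ 1.25   -0.318   0.1889]
```

Run:
```python
from h import *
c=r.capture("top"); s=r.capture("side")
grid(c["img"],[(262,258),(353,226)],3.6,"pics/x.png") if 0 else None
f=lambda i,x,y,w,h: cv2.resize(i[y:y+h,x:x+w],(400,300),interpolation=cv2.INTER_CUBIC)
cv2.imwrite("pics/j2.png",np.vstack([np.hstack([f(c["img"],262,258,111,83),f(s["img"],300,215,148,111)]),np.hstack([f(c["img"],353,226,111,83),f(s["img"],220,369,148,111)])])[:,:,::-1])
for cam,cc in (("top",c),("side",s)): print([onplane(cc,[p["centre"]],.095) for p in r.pinpoint("round_mouth",cam)[:1]],[onplane(cc,[p["centre"]],.12) for p in r.pinpoint("round_knob",cam)[:1]])
```

```text
[array([[ 0.46427776, -0.10754776,  0.095     ]])] [array([[ 0.54072398, -0.32100013,  0.12      ]])]
[array([[ 0.46409512, -0.11563094,  0.095     ]])] []
```

View pics/j2.png

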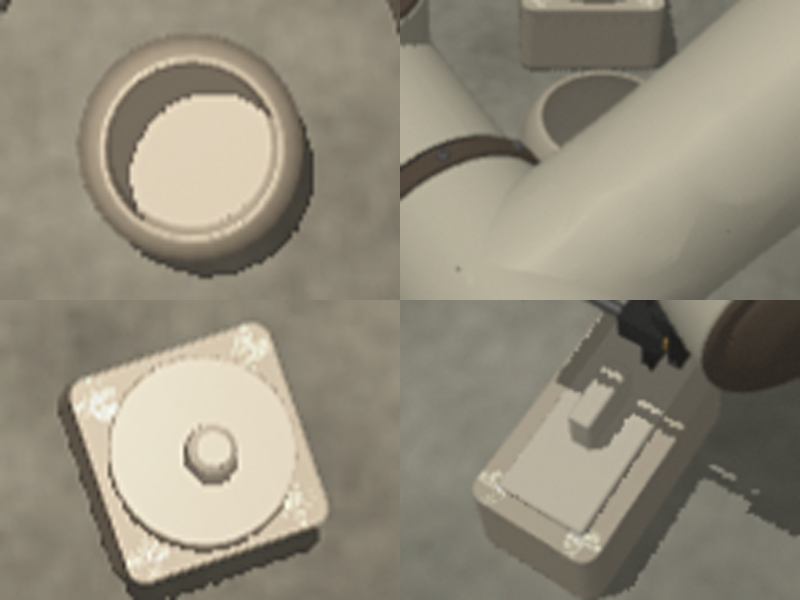

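The oblong lid sits flat and centred. The round jar's mouth ring in the top view is centred at tile (192,148), which gives about (0.463,-0.107). On to the round lid.

>>> move_arm --series '[[[0, 0, 0], [0.05, -0.0128, 0], 1], [[0, 0, 0], [0.09, -0.023, 0], 1], [[0, 0, 0], [0.09, -0.023, 0], 1], [[0, 0, 0], [0.09, -0.023, 0], 1], [[0, 0, 0], [0.09, -0.023, 0], 1], [[0, 0, 0], [0.09, -0.023, 0], 1], [[0, 0, 0], [0.09, -0.023, 0], 1], [[0, 0, 0], [0.09, -0.023, 0], 1], [[0, 0, 0], [0.09, -0.023, 0], 1], [[0, 0, 0], [0.09, -0.023, 0], 1], [[0, 0, 0], [0.09, -0.023, 0], 1], [[0, 0, 0], [0.09, -0.023, 0], 1]]'

```text
time_s: 23.15
tcp_pos: [0.5302, -0.2201, 0.1997]
ee_rot: [[-0.182, -0.983, -0.002], [-0.983, 0.182, 0.0], [0.0, 0.002, -1.0]]
wrist_force: [1.4, 0.3, 0.2]
gripper_width: 1.0
gripper_force: 0.0
```

>>> move_arm --series '[[[0, 0, 0], [0.09, -0.023, 0], 1], [[0, 0, 0], [0.07, -0.018, 0], 1], [[0, 0, 0], [0.035, -0.009, 0], 1], [[0, 0, 0], [0.015, -0.003, 0], 1], [[0, 0, 0], [0, 0, 0.02], 1], [[0, 0, 0], [0, 0, 0], 1], [[0, 0, 0], [0, 0, 0], 1]]'

```text
time_s: 23.85
tcp_pos: [0.5375, -0.3247, 0.1901]
ee_rot: [[-0.18, -0.984, -0.001], [-0.984, 0.18, 0.001], [-0.0, 0.001, -1.0]]
wrist_force: [-0.5, 0.3, 0.3]
gripper_width: 0.999
gripper_force: 0.0
```

```bash
python3 plan.py .54 -.3240 .107 -10.4;  python3 - <<'E'
from h import *
s=r.capture("side")
f=lambda i,x,y,w,h: cv2.resize(i[y:y+h,x:x+w],(600,450),interpolation=cv2.INTER_CUBIC)
cv2.imwrite("pics/j3.png",f(s["img"],300,170,188,141)[:,:,::-1])
E
```

```text
t 23.9 pos [ 0.5375 -0.3247  0.1901] close 169.6 tilt [-0.0012  0.0006] w 0.999 F [-0.5  0.3  0.3] j6 6
turn z 0.0 shift now [-0.0023 -0.0049  0.1662] shift after turn [-0.0023 -0.0049  0.1662]
```

View pics/j3.png

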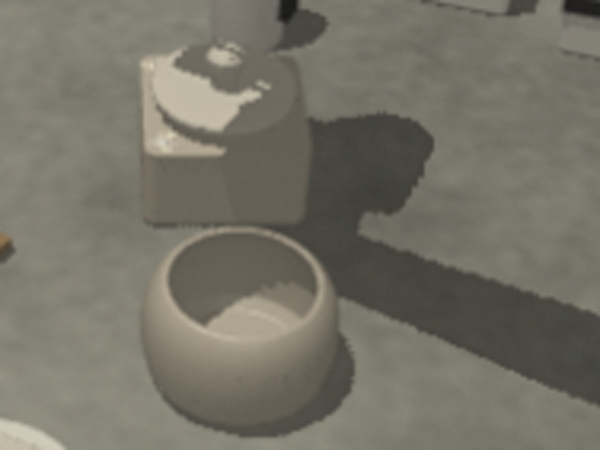

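Run:
```python
from h import *
ct=r.capture("top"); cs=r.capture("side")
a=np.linspace(0,2*np.pi,200)
for x,y in ((.463,-.1075),(.461,-.109)):
  for R in (.054,.060):
    P=np.c_[x+R*np.cos(a),y+R*np.sin(a),0*a+.095]
    q=(project(cs,P)-[300,170]+.5)*3.191-.5; t=(project(ct,P)-[262,258]+.5)*3.604-.5
    print(x,R,"S",q.min(0).round(),q.max(0).round(),"T",t.min(0).round(),t.max(0).round())
```

```text
0.463 0.054 S [168. 232.] [313. 334.] T [110.  63.] [277. 231.]
0.463 0.06 S [160. 227.] [321. 340.] T [101.  54.] [286. 240.]
0.461 0.054 S [171. 232.] [316. 333.] T [112.  66.] [279. 234.]
0.461 0.06 S [163. 226.] [325. 339.] T [103.  57.] [288. 243.]
```

>>> move_arm --series '[[[0, 0, 0], [-0.0023, -0.0049, 0.02], 1], [[0, 0, 0], [0, 0, 0.035], 1], [[0, 0, 0], [0, 0, 0.035], 1], [[0, 0, 0], [0, 0, 0.03], 1], [[0, 0, 0], [0, 0, 0.02], 1], [[0, 0, 0], [0, 0, 0.01], 1], [[0, 0, 0], [0, 0, 0.006], 1], [[0, 0, 0], [0, 0, 0], 1], [[0, 0, 0], [0, 0, 0], 1]]'

```text
time_s: 24.9
tcp_pos: [0.5407, -0.3257, 0.1132]
ee_rot: [[-0.182, -0.983, 0.001], [-0.983, 0.182, -0.001], [0.0, -0.001, -1.0]]
wrist_force: [0.3, -0.1, 0.2]
gripper_width: 0.999
gripper_force: 0.0
```

```bash
python3 plan.py .54 -.3240 .107 -10.4
```

```text
t 24.9 pos [ 0.5407 -0.3257  0.1132] close 169.5 tilt [ 0.0013 -0.0006] w 0.999 F [ 0.3 -0.1  0.2] j6 6
turn z -0.01 shift now [-0.0032  0.002   0.0125] shift after turn [-0.0032  0.002   0.0125]
```

>>> move_arm --series '[[[0, 0, 0], [-0.003, 0.001, 0.005], 1], [[0, 0, 0], [0, 0, 0.004], 1], [[0, 0, 0], [0, 0, 0.003], 1], [[0, 0, 0], [0, 0, 0], 0], [[0, 0, 0], [0, 0, 0], 0], [[0, 0, 0], [0, 0, 0], 0], [[0, 0, 0], [0, 0, 0], 0], [[0, 0, 0], [0, 0, 0], 0], [[0, 0, 0], [0, 0, 0], 0], [[0, 0, 0], [0, 0, 0], 0], [[0, 0, 0], [0, 0, 0], 0], [[0, 0, 0], [0, 0, 0], 0]]'

```text
time_s: 26.1
tcp_pos: [0.5403, -0.3241, 0.1066]
ee_rot: [[-0.182, -0.983, 0.001], [-0.983, 0.182, -0.0], [0.0, -0.001, -1.0]]
wrist_force: [1.1, -0.1, -0.5]
gripper_width: 0.359
gripper_force: 30.0
```

>>> move_arm --series '[[[0, 0, 0], [0, 0, 0], 0], [[0, 0, 0], [0, 0, 0], 0]]'

```text
time_s: 26.3
tcp_pos: [0.5403, -0.3241, 0.1066]
ee_rot: [[-0.182, -0.983, 0.001], [-0.983, 0.182, -0.0], [0.0, -0.001, -1.0]]
wrist_force: [0.4, 0.1, -0.9]
gripper_width: 0.353
gripper_force: 30.0
```

>>> move_arm --series '[[[0, 0, 0], [0, 0, -0.005], 0], [[0, 0, 0], [0, 0, -0.015], 0], [[0, 0, 0], [0, 0, -0.03], 0], [[0, 0, 0], [0, 0, -0.04], 0], [[0, 0, 0], [0, 0, -0.03], 0], [[0, 0, 0], [0, 0, -0.02], 0], [[0, 0, 0], [0, 0, -0.01], 0], [[0, 0, 0], [0, 0, 0], 0], [[0, 0, 0], [0, 0, 0], 0]]'

```text
time_s: 27.2
tcp_pos: [0.5395, -0.3237, 0.1807]
ee_rot: [[-0.182, -0.983, -0.001], [-0.983, 0.182, 0.001], [-0.001, 0.002, -1.0]]
wrist_force: [-0.6, 0.3, -1.9]
gripper_width: 0.359
gripper_force: 30.0
```

```bash
python3 plan.py .462 -.107 .1076 -10.4
```

```text
t 27.2 pos [ 0.5395 -0.3237  0.1807] close 169.5 tilt [-0.0014  0.0009] w 0.359 F [-0.6  0.3 -1.9] j6 6
turn z -0.02 shift now [-0.3979  0.2312  0.1468] shift after turn [-0.3983  0.2305  0.1468]
```

>>> move_arm --series '[[[0, 0, 0], [-0.02, 0.0116, 0], 0], [[0, 0, 0], [-0.04, 0.0232, 0], 0], [[0, 0, 0], [-0.06, 0.0349, 0], 0], [[0, 0, 0], [-0.06, 0.0349, 0], 0], [[0, 0, 0], [-0.06, 0.0349, 0], 0], [[0, 0, 0], [-0.06, 0.0349, 0], 0], [[0, 0, 0], [-0.05, 0.029, 0], 0], [[0, 0, 0], [-0.03, 0.0174, 0], 0], [[0, 0, 0], [-0.018, 0.0104, 0.02], 0], [[0, 0, 0], [0, 0, 0.03], 0], [[0, 0, 0], [0, 0, 0.02], 0], [[0, 0, 0], [0, 0, 0], 0]]'

```text
time_s: 28.4
tcp_pos: [0.461, -0.1074, 0.1444]
ee_rot: [[-0.183, -0.983, -0.005], [-0.983, 0.183, -0.0], [0.001, 0.005, -1.0]]
wrist_force: [-0.8, -0.2, -2.0]
gripper_width: 0.358
gripper_force: 30.0
```

>>> move_arm --series '[[[0, 0, 0], [0, 0, 0], 0], [[0, 0, 0], [0, 0, 0], 0]]'

```text
time_s: 28.6
tcp_pos: [0.4631, -0.1076, 0.1469]
ee_rot: [[-0.182, -0.983, 0.001], [-0.983, 0.182, -0.0], [0.0, -0.001, -1.0]]
wrist_force: [0.6, -0.6, -2.5]
gripper_width: 0.354
gripper_force: 30.0
```

```bash
python3 plan.py .462 -.107 .1076 -10.4
python3 - <<'E'
from h import *
c=r.capture("top"); s=r.capture("side")
f=lambda i,x,y,w,h: cv2.resize(i[y:y+h,x:x+w],(400,300),interpolation=cv2.INTER_CUBIC)
cv2.imwrite("pics/j4.png",np.vstack([np.hstack([f(c["img"],262,258,111,83),f(s["img"],300,215,148,111)]),np.hstack([f(c["img"],353,226,111,83),f(s["img"],300,155,148,111)])])[:,:,::-1])
E
```

```text
t 28.6 pos [ 0.4631 -0.1076  0.1469] close 169.5 tilt [ 0.0009 -0.0002] w 0.354 F [ 0.6 -0.6 -2.5] j6 -17
turn z -0.02 shift now [-0.0008  0.0024  0.0786] shift after turn [-0.0008  0.0024  0.0786]
```

View pics/j4.png

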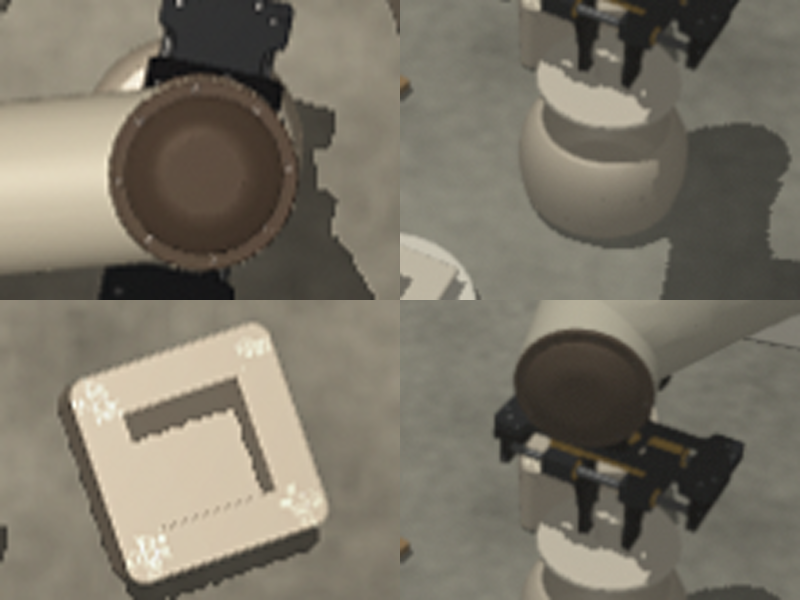

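The lid hovers over the round jar in line with the mouth (side tile: plate 537–681, belly 519–688), and the square jar is bare. I'll lower the lid.

>>> move_arm --series '[[[0, 0, 0], [0, 0.002, 0.008], 0], [[0, 0, 0], [0, 0, 0.015], 0], [[0, 0, 0], [0, 0, 0.015], 0], [[0, 0, 0], [0, 0, 0.01], 0], [[0, 0, 0], [0, 0, 0.008], 0], [[0, 0, 0], [0, 0, 0.006], 0], [[0, 0, 0], [0, 0, 0.004], 0], [[0, 0, 0], [0, 0, 0.003], 0], [[0, 0, 0], [0, 0, 0.002], 0], [[0, 0, 0], [0, 0, 0], 0], [[0, 0, 0], [0, 0, 0], 0]]'

```text
time_s: 29.8
tcp_pos: [0.4617, -0.1071, 0.1112]
ee_rot: [[-0.182, -0.983, 0.0], [-0.983, 0.182, -0.0], [-0.0, -0.0, -1.0]]
wrist_force: [0.0, 0.2, -2.6]
gripper_width: 0.36
gripper_force: 30.0
```

>>> move_arm --series '[[[0, 0, 0], [0, 0, 0.002], 0], [[0, 0, 0], [0, 0, 0.002], 0], [[0, 0, 0], [0, 0, 0.001], 0], [[0, 0, 0], [0, 0, 0.001], 0], [[0, 0, 0], [0, 0, 0.001], 0], [[0, 0, 0], [0, 0, 0], 0], [[0, 0, 0], [0, 0, 0], 0]]'

```text
time_s: 30.5
tcp_pos: [0.4616, -0.1071, 0.1076]
ee_rot: [[-0.182, -0.983, -0.0], [-0.983, 0.182, -0.0], [0.0, 0.0, -1.0]]
wrist_force: [0.2, -0.3, -2.1]
gripper_width: 0.361
gripper_force: 30.0
```

>>> move_arm --series '[[[0, 0, 0], [0, 0, 0.001], 0], [[0, 0, 0], [0, 0, 0.001], 0], [[0, 0, 0], [0, 0, 0], 0], [[0, 0, 0], [0, 0, 0], 0]]'

```text
time_s: 30.9
tcp_pos: [0.4616, -0.1071, 0.1074]
ee_rot: [[-0.182, -0.983, 0.0], [-0.983, 0.182, -0.0], [0.0, -0.0, -1.0]]
wrist_force: [-2.8, 1.3, 5.6]
gripper_width: 0.358
gripper_force: 30.0
```

>>> move_arm --series '[[[0, 0, 0], [0, 0, 0], 0.5], [[0, 0, 0], [0, 0, 0], 1], [[0, 0, 0], [0, 0, 0], 1], [[0, 0, 0], [0, 0, 0], 1], [[0, 0, 0], [0, 0, 0], 1], [[0, 0, 0], [0, 0, -0.02], 1], [[0, 0, 0], [0, 0, -0.05], 1], [[0, 0, 0], [0, 0, -0.05], 1], [[0, 0, 0], [0, 0, -0.03], 1], [[0, 0, 0], [0, 0, -0.01], 1], [[0, 0, 0], [0, 0, 0], 1], [[0, 0, 0], [0, 0, 0], 1]]'

```text
time_s: 32.1
tcp_pos: [0.461, -0.1071, 0.1859]
ee_rot: [[-0.182, -0.983, -0.001], [-0.983, 0.182, 0.0], [0.0, 0.001, -1.0]]
wrist_force: [-0.3, -0.9, 0.4]
gripper_width: 0.999
gripper_force: 0.0
```

```bash
python3 plan.py .591 .1004 .049 -6.4
```

```text
t 32.1 pos [ 0.461  -0.1071  0.1859] close 169.5 tilt [-0.0014  0.0002] w 0.999 F [-0.3 -0.9  0.4] j6 -17
turn z -0.72 shift now [-0.4554 -0.1805  0.2735] shift after turn [-0.4413 -0.2126  0.2734]
```

>>> move_arm --series '[[[0, 0, -0.72], [0, 0, 0], 1], [[0, 0, 0], [-0.03, -0.0145, 0], 1], [[0, 0, 0], [-0.06, -0.029, 0], 1], [[0, 0, 0], [-0.08, -0.0385, 0], 1], [[0, 0, 0], [-0.08, -0.0385, 0], 1], [[0, 0, 0], [-0.08, -0.0385, 0], 1], [[0, 0, 0], [-0.06, -0.029, 0], 1], [[0, 0, 0], [-0.035, -0.017, 0], 1], [[0, 0, 0], [-0.016, -0.0076, 0.05], 1], [[0, 0, 0], [0, 0, 0.06], 1], [[0, 0, 0], [0, 0, 0.06], 1], [[0, 0, 0], [0, 0, 0.03], 1]]'

```text
time_s: 33.3
tcp_pos: [0.5897, 0.1006, 0.0824]
ee_rot: [[-0.112, -0.994, -0.006], [-0.994, 0.112, -0.002], [0.003, 0.006, -1.0]]
wrist_force: [0.3, 0.2, 0.5]
gripper_width: 0.998
gripper_force: 0.0
```

>>> move_arm --series '[[[0, 0, 0], [0, 0, 0.02], 1], [[0, 0, 0], [0, 0, 0.015], 1], [[0, 0, 0], [0, 0, 0.01], 1], [[0, 0, 0], [0, 0, 0], 1], [[0, 0, 0], [0, 0, 0], 1]]'

```text
time_s: 33.8
tcp_pos: [0.5921, 0.1004, 0.0647]
ee_rot: [[-0.111, -0.994, 0.001], [-0.994, 0.111, 0.0], [-0.001, -0.001, -1.0]]
wrist_force: [-0.2, 0.1, -0.6]
gripper_width: 0.998
gripper_force: 0.0
```

```bash
python3 plan.py .591 .1004 .049 -6.4;  python3 - <<'E'
from h import *
c=r.capture("top"); s=r.capture("side")
f=lambda i,x,y,w,h: cv2.resize(i[y:y+h,x:x+w],(400,300),interpolation=cv2.INTER_CUBIC)
cv2.imwrite("pics/j5.png",np.vstack([np.hstack([f(c["img"],262,258,111,83),f(s["img"],300,215,148,111)]),np.hstack([f(c["img"],353,226,111,83),f(s["img"],300,155,148,111)])])[:,:,::-1])
E
```

```text
t 33.8 pos [0.5921 0.1004 0.0647] close 173.6 tilt [0.0013 0.0004] w 0.998 F [-0.2  0.1 -0.6] j6 -31
turn z 0.01 shift now [0.0003 0.0023 0.0315] shift after turn [0.0003 0.0023 0.0315]
```

View pics/j5.png

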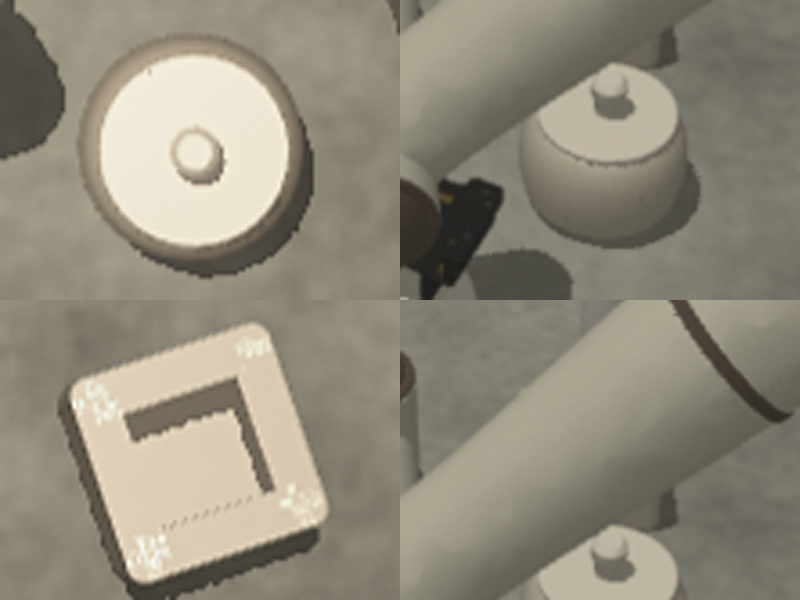

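The round lid is flush on its jar, central in both views. The square jar's mouth shows corners (123,113), (239,77), (272,192), (160,227) in the lower-left tile. Now I'll grasp the square lid.

>>> move_arm --series '[[[0, 0, 0], [0, 0.002, 0.012], 1], [[0, 0, 0], [0, 0, 0.01], 1], [[0, 0, 0], [0, 0, 0.006], 1], [[0, 0, 0], [0, 0, 0.003], 1], [[0, 0, 0], [0, 0, 0], 0], [[0, 0, 0], [0, 0, 0], 0], [[0, 0, 0], [0, 0, 0], 0], [[0, 0, 0], [0, 0, 0], 0], [[0, 0, 0], [0, 0, 0], 0], [[0, 0, 0], [0, 0, 0], 0], [[0, 0, 0], [0, 0, 0], 0], [[0, 0, 0], [0, 0, 0], 0]]'

```text
time_s: 35.1
tcp_pos: [0.5906, 0.1004, 0.0486]
ee_rot: [[-0.111, -0.994, 0.0], [-0.994, 0.111, 0.0], [-0.0, -0.0, -1.0]]
wrist_force: [-0.5, 0.1, -0.3]
gripper_width: 0.354
gripper_force: 0.0
```

>>> move_arm --series '[[[0, 0, 0], [0, 0, 0], 0], [[0, 0, 0], [0, 0, 0], 0], [[0, 0, 0], [0, 0, 0], 0]]'

```text
time_s: 35.4
tcp_pos: [0.5909, 0.1005, 0.0486]
ee_rot: [[-0.111, -0.994, 0.001], [-0.994, 0.111, 0.0], [-0.0, -0.001, -1.0]]
wrist_force: [0.7, 1.1, 0.2]
gripper_width: 0.299
gripper_force: 30.0
```

```bash
cat > est3.py <<'E'
from est import *
print("----")
rect("mouth T",onplane(ct,T((353,226),[(123,113),(239,77),(272,192),(160,227)]),.080))
# side view j3 (scale 3.191, origin 300,170): outer outline of the top not fully clear; outer T again
rect("sqjar T",onplane(ct,T((353,226),inter([((72,105),(130,268)),((88,78),(250,23)),((274,40),(326,200)),((150,281),(313,225))])),.080))
E
python3 est3.py | sed -n '/----/,$p'; python3 plan.py .591 .1004 .049 -6.4
```

```text
----
mouth T c [ 0.5406 -0.3261] sides [81. 79. 78. 79.] ang [ -71.4 -163.1  108.4   19.1]
sqjar T c [ 0.5411 -0.3273] sides [139. 143. 140. 138.] ang [  20.8  -69.8 -161.2  109.9]
t 35.7 pos [0.5909 0.1005 0.0486] close 173.6 tilt [0.0006 0.0002] w 0.299 F [0.9 0.1 0.3] j6 -31
turn z 0.01 shift now [ 0.0001 -0.0002 -0.0007] shift after turn [ 0.0001 -0.0002 -0.0007]
```

>>> move_arm --series '[[[0, 0, 0], [0, 0, -0.005], 0], [[0, 0, 0], [0, 0, -0.015], 0], [[0, 0, 0], [0, 0, -0.03], 0], [[0, 0, -0.5], [0, 0, -0.05], 0], [[0, 0, -1], [0, 0, -0.06], 0], [[0, 0, -1], [0, 0, -0.06], 0], [[0, 0, -1], [0, 0, -0.04], 0], [[0, 0, -0.6], [0, 0, -0.02], 0], [[0, 0, -0.28], [0, 0, -0.01], 0], [[0, 0, 0], [0, 0, 0], 0], [[0, 0, 0], [0, 0, 0], 0]]'

```text
time_s: 36.8
tcp_pos: [0.5899, 0.1002, 0.1927]
ee_rot: [[0.32, -0.947, -0.002], [-0.947, -0.32, -0.0], [-0.0, 0.002, -1.0]]
wrist_force: [-0.9, 0.1, -3.0]
gripper_width: 0.298
gripper_force: 30.0
```

```bash
python3 plan.py .5405 -.3272 .0926 18.7
```

```text
t 36.8 pos [0.5899 0.1002 0.1927] close -161.3 tilt [-0.002  -0.0004] w 0.298 F [-0.9  0.1 -3. ] j6 -6
turn z -0.0 shift now [0.7782 0.3669 0.2007] shift after turn [0.778  0.3673 0.2007]
```

>>> move_arm --series '[[[0, 0, 0], [0.0233, 0.011, 0], 0], [[0, 0, 0], [0.0467, 0.022, 0], 0], [[0, 0, 0], [0.07, 0.033, 0], 0], [[0, 0, 0], [0.07, 0.033, 0], 0], [[0, 0, 0], [0.07, 0.033, 0], 0], [[0, 0, 0], [0.07, 0.033, 0], 0], [[0, 0, 0], [0.07, 0.033, 0], 0], [[0, 0, 0], [0.07, 0.033, 0], 0], [[0, 0, 0], [0.07, 0.033, 0], 0], [[0, 0, 0], [0.07, 0.033, 0], 0], [[0, 0, 0], [0.07, 0.033, 0], 0], [[0, 0, 0], [0.045, 0.022, 0], 0]]'

```text
time_s: 38.0
tcp_pos: [0.542, -0.3118, 0.1924]
ee_rot: [[0.319, -0.948, -0.002], [-0.948, -0.319, 0.0], [-0.001, 0.002, -1.0]]
wrist_force: [0.5, -0.2, -2.4]
gripper_width: 0.296
gripper_force: 30.0
```

>>> move_arm --series '[[[0, 0, 0], [0.023, 0.011, 0], 0], [[0, 0, 0], [0.01, 0.005, 0.02], 0], [[0, 0, 0], [0, 0, 0.04], 0], [[0, 0, 0], [0, 0, 0.04], 0], [[0, 0, 0], [0, 0, 0.02], 0], [[0, 0, 0], [0, 0, 0], 0], [[0, 0, 0], [0, 0, 0], 0], [[0, 0, 0], [0, 0, 0], 0]]'

```text
time_s: 38.8
tcp_pos: [0.5423, -0.3271, 0.1348]
ee_rot: [[0.322, -0.947, 0.002], [-0.947, -0.322, -0.001], [0.002, -0.002, -1.0]]
wrist_force: [1.2, -0.3, -2.3]
gripper_width: 0.291
gripper_force: 30.0
```

```bash
python3 plan.py .5405 -.3272 .0926 18.7
```

```text
t 38.8 pos [ 0.5423 -0.3271  0.1348] close -161.2 tilt [ 0.0022 -0.001 ] w 0.291 F [ 1.2 -0.3 -2.3] j6 35
turn z 0.01 shift now [-0.0012  0.0036  0.0844] shift after turn [-0.0012  0.0036  0.0844]
```

>>> move_arm --series '[[[0, 0, 0], [0, 0.002, 0.01], 0], [[0, 0, 0], [0, 0, 0.015], 0], [[0, 0, 0], [0, 0, 0.015], 0], [[0, 0, 0], [0, 0, 0.01], 0], [[0, 0, 0], [0, 0, 0.008], 0], [[0, 0, 0], [0, 0, 0.007], 0], [[0, 0, 0], [0, 0, 0.005], 0], [[0, 0, 0], [0, 0, 0.004], 0], [[0, 0, 0], [0, 0, 0.002], 0], [[0, 0, 0], [0, 0, 0], 0], [[0, 0, 0], [0, 0, 0], 0]]'

```text
time_s: 39.9
tcp_pos: [0.5405, -0.3275, 0.0957]
ee_rot: [[0.321, -0.947, 0.0], [-0.947, -0.321, -0.0], [0.0, -0.0, -1.0]]
wrist_force: [0.3, -0.1, -2.3]
gripper_width: 0.299
gripper_force: 30.0
```

>>> move_arm --series '[[[0, 0, 0], [0, 0, 0.002], 0], [[0, 0, 0], [0, 0, 0.002], 0], [[0, 0, 0], [0, 0, 0.001], 0], [[0, 0, 0], [0, 0, 0.001], 0], [[0, 0, 0], [0, 0, 0], 0], [[0, 0, 0], [0, 0, 0], 0]]'

```text
time_s: 40.5
tcp_pos: [0.5404, -0.3274, 0.0925]
ee_rot: [[0.321, -0.947, 0.0], [-0.947, -0.321, -0.0], [0.0, -0.0, -1.0]]
wrist_force: [-0.1, 1.1, -2.4]
gripper_width: 0.296
gripper_force: 30.0
```

>>> move_arm --series '[[[0, 0, 0], [0, 0, 0.001], 0], [[0, 0, 0], [0, 0, 0.001], 0], [[0, 0, 0], [0, 0, 0], 0], [[0, 0, 0], [0, 0, 0], 0]]'

```text
time_s: 40.9
tcp_pos: [0.5405, -0.3275, 0.0918]
ee_rot: [[0.321, -0.947, 0.0], [-0.947, -0.321, -0.0], [0.0, -0.0, -1.0]]
wrist_force: [-0.2, -0.5, -0.0]
gripper_width: 0.296
gripper_force: 30.0
```

>>> move_arm --series '[[[0, 0, 0], [0, 0, 0.0008], 0], [[0, 0, 0], [0, 0, 0], 0], [[0, 0, 0], [0, 0, 0], 0]]'

```text
time_s: 41.2
tcp_pos: [0.5405, -0.3274, 0.0917]
ee_rot: [[0.321, -0.947, 0.0], [-0.947, -0.321, -0.0], [0.0, -0.0, -1.0]]
wrist_force: [-0.9, 2.2, 4.3]
gripper_width: 0.3
gripper_force: 30.0
```

>>> move_arm --series '[[[0, 0, 0], [0, 0, 0], 0.5], [[0, 0, 0], [0, 0, 0], 1], [[0, 0, 0], [0, 0, 0], 1], [[0, 0, 0], [0, 0, 0], 1], [[0, 0, 0], [0, 0, 0], 1], [[0, 0, 0], [0, 0, -0.02], 1], [[0, 0, 0], [0, 0, -0.06], 1], [[0, 0, 0], [0, 0, -0.09], 1], [[0, 0, 0], [0, 0, -0.07], 1], [[0, 0, 0], [-0.04, 0, -0.03], 1], [[0, 0, 0], [-0.08, 0, 0], 1], [[0, 0, 0], [-0.08, 0, 0], 1]]'

```text
time_s: 42.4
tcp_pos: [0.5082, -0.2322, 0.2275]
ee_rot: [[0.32, -0.947, 0.003], [-0.947, -0.32, -0.0], [0.001, -0.002, -1.0]]
wrist_force: [0.1, 1.6, -0.3]
gripper_width: 0.998
gripper_force: 0.0
```

>>> move_arm --series '[[[0, 0, 0], [-0.08, 0, 0], 1], [[0, 0, 0], [-0.08, 0, 0], 1], [[0, 0, 0], [-0.08, 0, 0], 1], [[0, 0, 0], [-0.08, 0, 0], 1], [[0, 0, 0], [-0.08, 0, 0], 1], [[0, 0, 0], [-0.08, 0, 0], 1], [[0, 0, 0], [-0.08, 0, 0], 1], [[0, 0, 0], [-0.04, 0, 0], 1], [[0, 0, 0], [0, 0, 0], 1], [[0, 0, 0], [0, 0, 0], 1]]'

```text
time_s: 43.4
tcp_pos: [0.412, 0.0516, 0.2269]
ee_rot: [[0.322, -0.947, 0.001], [-0.947, -0.322, 0.0], [-0.0, -0.001, -1.0]]
wrist_force: [-0.4, -0.6, -0.4]
gripper_width: 0.998
gripper_force: 0.0
```

Run:
```python
from h import *
c=r.capture("top"); s=r.capture("side")
f=lambda i,x,y,w,h: cv2.resize(i[y:y+h,x:x+w],(400,300),interpolation=cv2.INTER_CUBIC)
cv2.imwrite("pics/f.png",np.vstack([np.hstack([f(c["img"],353,226,111,83),f(s["img"],300,155,148,111)]),np.hstack([f(c["img"],0,0,640,480),f(s["img"],0,0,640,480)])])[:,:,::-1])
```

```text
(no output)
```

View pics/f.png

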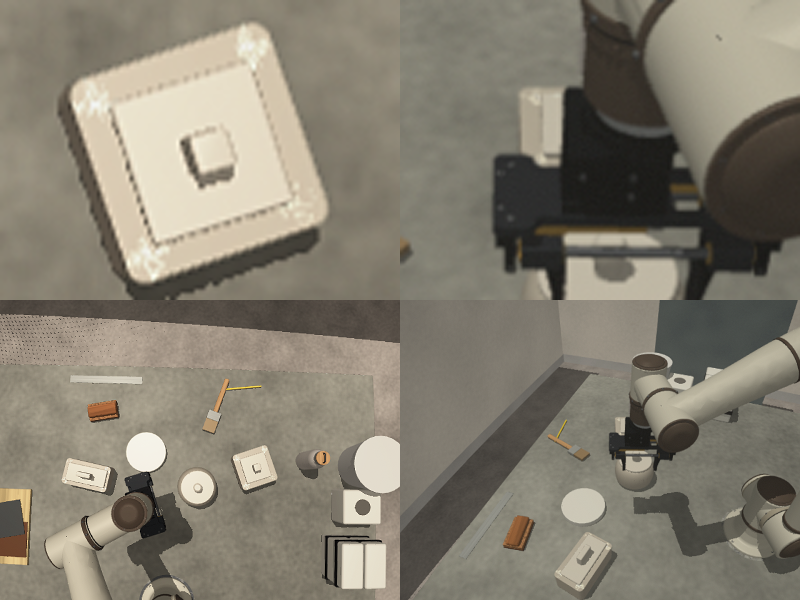

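All three lids are flat and centred on their own jars. The square lid is concentric in the upper-left tile, and the bystanders haven't moved. Handing in.

```bash
python3 -c "
from station import r
print(r.finish_job())"
```

```text
the job is handed in; nothing more can be done
None
```

All three jars now wear their own lids, which look flat and centred in the camera views, and the jars, flask, sanding block and brush look undisturbed; I handed the job in at about 43 s (limit 120 s), and no verdict came back.

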